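# Tilt the brown bottle to the inspection angle and stand it up

## Robot

A 7-joint arm with a two-finger parallel gripper is mounted at the origin on a cart in front of the work surface, level with it; the furniture and walls round the work are solid. World frame = base frame: x ahead of the robot, y to its left, z up, the work surface at z = 0. Lengths are in m, angles in rad, forces in N, time in s.
With the tool pointing down it reaches from about 0.425 to 0.8 m from the base axis. Payload 8.3 kg.
Tool frame: the origin (TCP) lies between the finger pads; the fingertips stand 11 mm ahead of it and the grasp point (between the pads) lies 8 mm behind it; z points along the fingers, y is the line along which they close (so a half turn about z gives the same grasp; the last joint's range is limited). The gripper opens to 85 mm and grips with 20 to 120 N. Pads are 22 mm wide; open, the fingers measure 114 mm over their backs; the gripper's body (76 mm by 85 mm) begins 54 mm behind the grasp point. The pads swing forward as they close: fully open they stand 13 mm farther back than shut.
Start: joints at [-1.392, 0.383, 0.016, 1.37, -0.006, 1.388, -0.046], TCP at [0.15, 0.607, 0.242] pointing down, gripper open.
Joint ranges: [-2.95, 2.95], [-0.25, 2.06], [-1.52, 1.56], [0.18, 2.33], [-1.44, 4.58], [0.02, 2.06], [-3.01, 3.01]. Speed limits (rad/s): [2.39, 2.39, 3.01, 3.01, 3.14, 3.14, 3.14].

## Interface

Orientations are given as a unit quaternion [w, x, y, z].
In Python, from plant import manip, grab_frame, workorder gives the robot as it stands.
- The arm moves only by the shell command python3 -m pendant 'ROWS' [FORCE]. ROWS is text: rows parted by semicolons, each of 5 numbers parted by spaces: the gripper command: -1 is shut, 1 is fully open, values between are in proportion, then the shift along the tool's x, y, z in units of 0.1 m (1.0 is 0.1 m), then the turn about the tool's z in units of 90 degrees (1.0 is 90 degrees). A call has 1 to 12 rows; each row is the pose to reach, as a shift and turn from the pose commanded when the call began, along the tool's axes at that moment; what a row does not reach only later rows make up. A row lasts 1/8 s, in which the tool goes at most 62.5 mm and 10.7 degrees, less where a joint would pass 70% of its speed; a pose out of reach is approached as far as the arm can. A call with a number of a shift or a turn outside -1 to 1 is refused whole. A call with a gripper value outside its range is refused whole. The fingers move at their own pace and stop on an object; FORCE is the grip in N (left out, the last holds). Time passes only in rows, so rows that repeat a pose let the fingers close. It gives the time, the measured TCP pose, the force, the opening and the grip force at its end, in the units of the state.
- manip.sense(): the state, without advancing time (a new reading comes with each control period).
- grab_frame(name): name is "scene" or "top"; returns a dict with "image" (480x640x3 uint8, blue, green, red), "vertical_fov" (degrees; the focal length in pixels is half the picture's height over the tangent of half this angle, whatever the lens; pixels are square), "cx", "cy" (the principal point, pixels), "cam_to_world" (4x4, takes a point from camera to world coordinates). Camera axes: x right, y up, looking along -z (the intrinsics and any distortion apply to the point x, -y, -z); pixel columns grow to the right and rows downward; lengths in m; the calibration is good to about 2 mm. A picture is of the moment at which its call begins. There is no depth.
- workorder.finish_job(): hands the job in; it is judged then, once.
The state is a dict: "t": time; "joints": joint angles; "qvel": joint speeds; "joint_torque": joint torques, N m; "position": TCP position; "tool_rot": TCP orientation; "contact_force": force on the tool from outside, world axes, zero at the start; "ft_torque": the same for the moment, N m; "grip_width": finger opening in m; "finger_force": force on a finger pad.
Only numpy, scipy, OpenCV 4.12 (cv2) and the standard library are available. Lean on these libraries where they do the work, as an engineer would, in place of code of your own. Each camera call takes 0.05 s, during which the arm holds its last target. There are 200 camera calls.

## Task

First take the filter cassette off the round green pad and stand it upright on the bare worktop, clear of the pad. Then take the brown bottle out of its leaning rest, hold it in front of the middle of the white inspection board, leaning to the same side and at the same angle as the board's red needle, still for two seconds, and finally stand it upright with its whole base on the green pad and let go. Never lay the bottle over, do not disturb the needle, and leave the white bottle and the other small things where they are.

Things in the scene. Friction and masses are not known exactly. Their poses are not given: they have to be found in the camera images.
- brown_bottle_center (a point): closed brown reagent bottle with black cap, round, 52 mm in diameter, 106 mm tall, about 0.18 kg; point on its axis 53 mm above its underside; z is its long axis, towards the cap. The straight 52 mm body reaches about 70 mm above the underside, then come the shoulder and the 31 mm cap. It starts leaning in its rest
- brown_rest_seat (a point): fixed leaning rest of the brown bottle, aluminium, 92 x 74 mm on plan, under 80 mm high; point where the centre of the bottle's underside sits, 30 mm above the worktop; frame level, z up. The bottle leans about 0.5 rad from vertical, top towards this frame's -x, on a back plate reaching 41 mm up its -x side; cheeks on its y sides reach 16 mm from its underside; the +x side is open
- white_bottle_center (a point): closed white reagent bottle with blue cap, 60 mm in diameter, 125 mm tall, bystander; point on its axis 62 mm above its underside, z towards the cap; leans in its own rest
- white_rest_seat (a point): aluminium leaning rest of the white bottle, fixed, built like the other but 92 x 82 mm on plan; same frame, 30 mm above the worktop
- pad_top (a point): round green pad, 90 mm in diameter, 4 mm thick, fixed on the worktop; point at the centre of its top face
- filter_cassette_center (a point): round white filter cassette with a red band and a blue stem on top, 38 mm in diameter, body 30 mm high and 38 mm with the stem, about 30 g; point on its axis 15 mm above its underside, z up; starts upright on the green pad
- view_point (a point): point 130 mm in front of the fixed white inspection board, 180 mm above the worktop, on the board's middle line: hold the brown bottle's centre near it. x points into the board, y to the left seen from the front, z up. The panel is 200 mm wide, from 80 to 237 mm above the worktop, its face 130 mm along x from here; its foot is 75 x 190 x 10 mm
- needle (a joint): angle of the red needle in rad on the face of the board: 0 is straight up, positive leans its tip to the left seen from the front (towards the board's +y); it stays where it is set, between 0.40 and 0.75
- needle_tip (a point): tip of the red needle, 100 mm from its pivot; z points along the needle from pivot to tip, x into the board
- coupler_center (a point): bystander: grey-white hose coupler standing upright, 26 mm in diameter, 70 mm tall; point at half height
- stopper_center (a point): bystander: orange rubber stopper, 30 mm in diameter, 29 mm tall; point at half height
- brass_union_center (a point): bystander: brass pipe union lying down, 22 x 44 x 19 mm; point at half height
- stopwatch_center (a point): bystander: black stopwatch lying flat, 61 x 54 x 16 mm; point at half height
- tee_piece_center (a point): bystander: white plastic tee lying flat, 37 x 60 x 14 mm; point at half height
- spanner_center (a point): bystander, does not move: bright spanner lying flat, 34 x 169 x 6 mm, long along its y; point at its middle, half-way up
- screwdriver_center (a point): bystander, does not move: red-handled screwdriver lying flat, 26 x 195 x 25 mm, long along its y; point at its middle, half-way up
Things that resemble listed ones, but are neither listed nor needed, are in the scene too. Of the things that look like the part that bears filter_cassette_center, the smaller one is meant.

How it is judged:
By the outcome, as a careful person would: the job done as asked, in the order asked, and still so for the second after the job is handed in, with the robot touching nothing.
It also fails if it takes over 70 s, if anything falls off the work surface, if the arm or the gripper's body presses on something with over 40 N, if the wrist force passes 120 N, or if a joint passes its speed limit or range.

## Working session

There is one attempt and no reset: what is moved stays moved. The work goes in short steps, Python scripts to look and compute and a shell command to move; the robot and the scene stay as the last step left them, time stands still between calls to the robot, and variables do not carry over. Pictures are saved under pics/ and viewed, at most 10 in all, crops included, and the job is handed in when it is done.

```bash
ls; mkdir -p pics
python3 - <<'E'
from plant import manip, grab_frame
import cv2,numpy as np,pickle
np.set_printoptions(precision=4,suppress=True)
for n in("scene","top"):
    f=grab_frame(n);cv2.imwrite(f"pics/{n}0.png",f["image"]);pickle.dump(f,open(f"pics/{n}0.pkl","wb"))
    print(n,{k:v for k,v in f.items() if k!="image"})
print(manip.sense())
E
```

```text
pics
scene {'vertical_fov': 44.3540838933604, 'cx': 327.04769888661076, 'cy': 247.42163080571734, 'cam_to_world': array([[ 0.7399,  0.5247, -0.421 , -0.0014],
       [-0.6726,  0.5626, -0.4808, -0.6698],
       [-0.0154,  0.6389,  0.7692,  1.1679],
       [ 0.    ,  0.    ,  0.    ,  1.    ]])}
top {'vertical_fov': 49.01437785203696, 'cx': 327.8417975573411, 'cy': 248.3427924941746, 'cam_to_world': array([[ 0.0116,  0.9858, -0.1675,  0.3111],
       [-0.9999,  0.0114, -0.0025, -0.0322],
       [-0.0006,  0.1675,  0.9859,  1.5631],
       [ 0.    ,  0.    ,  0.    ,  1.    ]])}
{'t': 0.1, 'joints': array([-1.3919,  0.3842,  0.0164,  1.371 , -0.0063,  1.3882, -0.0465]), 'qvel': array([-0.0006, -0.0002,  0.0009, -0.0038,  0.0007, -0.0001, -0.0019]), 'joint_torque': array([  0.0031, -62.9121,   0.8472, -37.2765,   0.0168,   0.0102,
        -0.    ]), 'position': array([0.1495, 0.6064, 0.2414]), 'tool_rot': array([-0.0001,  0.1205,  0.9927, -0.0009]), 'contact_force': array([ 0.2054, -0.2681,  0.5244]), 'ft_torque': array([-0.027 ,  0.0167, -0.0243]), 'finger_force': 0.0, 'grip_width': 0.08533993492678142}
```

View pics/scene0.png

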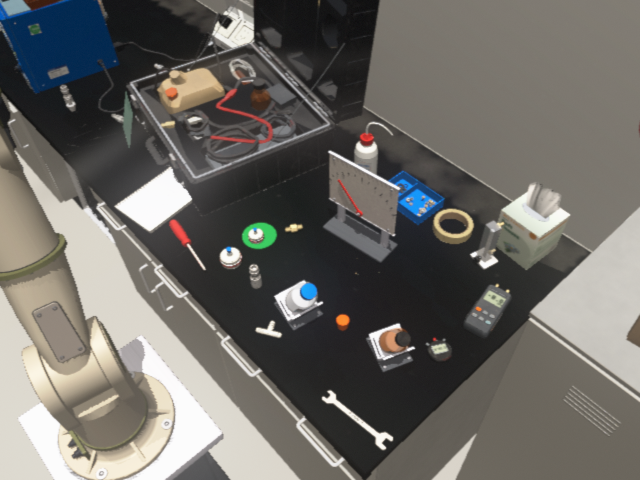

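View pics/top0.png

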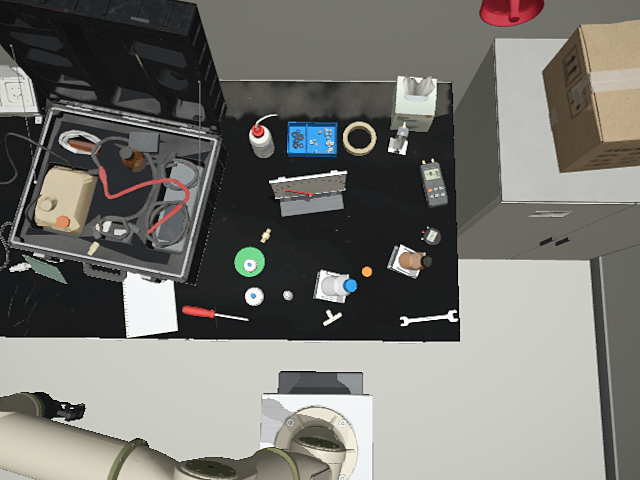

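The scene view shows the pad at (259,236) with the small cassette on it. The larger decoy is at (231,258), the brown bottle at (395,342) and the board at (362,195). In the top view the pad is at (250,262), the brown bottle at (410,260) with its cap at (428,262), and the board at (308,190).

```bash
cat > h.py <<'E'
import numpy as np,cv2,pickle
from scipy.spatial.transform import Rotation as R
np.set_printoptions(precision=4,suppress=True)
def load(n): return pickle.load(open(f"pics/{n}.pkl","rb"))
def shot(n,tag):
    from plant import grab_frame
    f=grab_frame(n);pickle.dump(f,open(f"pics/{n}{tag}.pkl","wb"));cv2.imwrite(f"pics/{n}{tag}.png",f["image"]);return f
def foc(f): return f["image"].shape[0]/2/np.tan(np.radians(f["vertical_fov"])/2)
def ray(f,p):
    M=f["cam_to_world"];d=np.array([(p[0]-f["cx"])/foc(f),-(p[1]-f["cy"])/foc(f),-1.]);d=M[:3,:3]@d
    return M[:3,3],d/np.linalg.norm(d)
def plane(f,p,z):
    o,d=ray(f,p);return o+d*(z-o[2])/d[2]
def tri(fs,ps):
    A=np.zeros((3,3));b=np.zeros(3);rs=[ray(f,p) for f,p in zip(fs,ps)]
    for o,d in rs: P=np.eye(3)-np.outer(d,d);A+=P;b+=P@o
    x=np.linalg.solve(A,b);return x,[np.linalg.norm(np.cross(x-o,d)) for o,d in rs]
def proj(f,X):
    M=f["cam_to_world"];c=M[:3,:3].T@(np.array(X)-M[:3,3])
    return np.array([f["cx"]+foc(f)*c[0]/-c[2],f["cy"]+foc(f)*c[1]/c[2]])
def blobs(f,lo,hi,box,mina=8):
    h=cv2.cvtColor(f["image"],cv2.COLOR_BGR2HSV);m=cv2.inRange(h,np.array(lo),np.array(hi))
    x0,y0,x1,y1=box;k=np.zeros_like(m);k[y0:y1,x0:x1]=m[y0:y1,x0:x1]
    n,l,s,c=cv2.connectedComponentsWithStats(k)
    return [(s[i,4],c[i],s[i,:4],np.argwhere(l==i)[:,::-1]) for i in range(1,n) if s[i,4]>=mina]
E
python3 - <<'E'
from h import *
s,t=load("scene0"),load("top0")
for f,n,b1,b2,b3 in((s,"s",(235,215,290,255),(365,320,425,370),(325,150,400,235)),(t,"t",(230,240,275,285),(385,240,440,285),(268,165,350,205))):
    for a in blobs(f,(45,100,60),(80,255,255),b1,30):
        hull=cv2.convexHull(a[3].astype(np.int32));e=cv2.fitEllipse(hull);print(n,"pad",a[0],e,plane(f,e[0],.004))
    for a in blobs(f,(95,100,60),(125,255,255),b1,4): print(n,"stem",a[:3],plane(f,a[1],.042))
    for a in blobs(f,(3,80,60),(18,255,255),b2,20): print(n,"brown",a[:3])
    for lo,hi in(((0,140,90),(6,255,255)),((174,140,90),(180,255,255))):
        for a in blobs(f,lo,hi,b3,5):
            p=a[3];print(n,"red",a[:3],p[p[:,0].argmin()],p[p[:,0].argmax()])
a=cv2.resize(s["image"][140:265,310:415],None,fx=4,fy=4,interpolation=2)[:500]
b=cv2.resize(s["image"][315:375,360:425],None,fx=6,fy=6,interpolation=2)
c=cv2.resize(t["image"][230:285,380:445],None,fx=6,fy=4,interpolation=2)
im=np.zeros((600,800,3),np.uint8);im[:500,:420]=a;b=b[:,:380];im[:360,420:420+b.shape[1]]=b;im[365:585,420:420+380]=c[:,:380]
cv2.imwrite("pics/crop1.png",im)
E
```

```text
s pad 576 ((259.0449523925781, 235.27542114257812), (27.40572738647461, 35.90887451171875), 81.98741912841797) [0.5332 0.2099 0.004 ]
s stem (np.int32(9), array([254.3333, 228.7778]), array([253, 228,   4,   3], dtype=int32)) [0.5205 0.2068 0.042 ]
s brown (np.int32(410), array([391.3   , 340.8122]), array([380, 328,  29,  24], dtype=int32))
s red (np.int32(80), array([350.225, 198.1  ]), array([338, 180,  25,  35], dtype=int32)) [338 180] [362 213]
t pad 593 ((249.2127685546875, 261.3265686035156), (30.34195899963379, 31.127151489257812), 57.67222595214844) [0.5339 0.2066 0.004 ]
t stem (np.int32(7), array([248.7143, 264.    ]), array([248, 263,   3,   3], dtype=int32)) [0.5206 0.2019 0.042 ]
t brown (np.int32(320), array([411.1062, 260.475 ]), array([399, 252,  26,  18], dtype=int32))
t red (np.int32(42), array([299.5238, 192.119 ]), array([284, 190,  29,   6], dtype=int32)) [284 190] [312 193]
```

View pics/crop1.png

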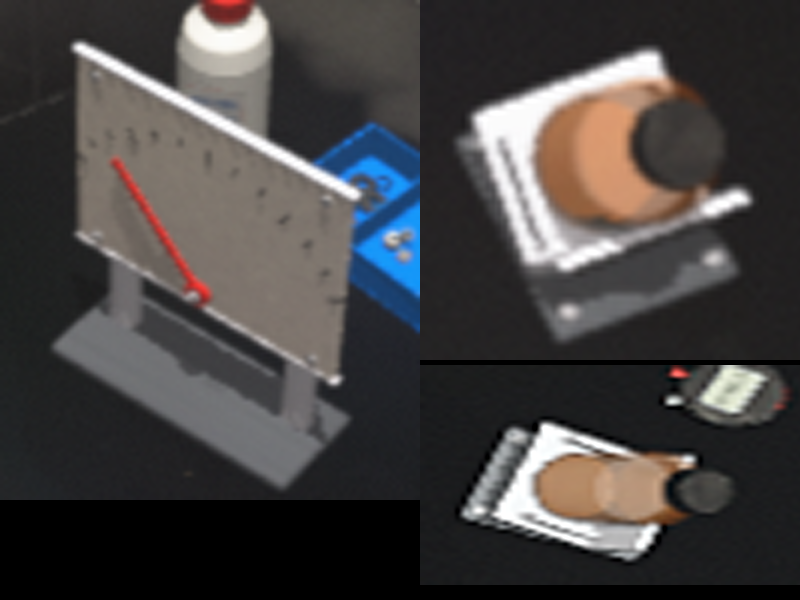

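The crop shows the needle leaning left: its tip is at scene (338.8,180) and its pivot at (360,213). The board's top edge runs from (329.5,151.8) to (398.8,188.5). The brown cap is at scene (403.7,338.7) and top (426.7,261.5). The rest's bolts are at about (384.7,367) and (408.8,358).

Run:
```python
from h import *
s,t=load("scene0"),load("top0")
C={k:plane(s,p,z) for k,p,z in(("TL",(329.5,151.8),.237),("TR",(398.8,188.5),.237))}
# back edge of top lies 'behind'; face = front edge
w=C["TL"]-C["TR"];print(C,"width",np.linalg.norm(w))
y=w/np.linalg.norm(w);z=np.array([0,0,1.]);x=np.cross(y,z);print("board yaw",np.degrees(np.arctan2(x[1],x[0])))
f0=(C["TL"]+C["TR"])/2
vp=f0-.13*x;vp[2]=.18;print("vp",vp)
for a,fr in(((338.8,180.),s),((360,213.2),s),((284,190),t),((312,193),t)):
    o,d=ray(fr,a);P=o+d*((f0-o)@x)/(d@x);print("needle pt",P,"yb",(P-f0)@y)
o,d=ray(s,(338.8,180));T=o+d*((f0-o)@x)/(d@x);o,d=ray(s,(360,213.2));Q=o+d*((f0-o)@x)/(d@x)
print("needle",np.arctan2((T-Q)@y,(T-Q)[2]),np.linalg.norm(T-Q))
# bottle
cs=blobs(s,(0,0,0),(180,90,75),(392,326,413,352),30);
cap,e=tri((s,t),((403.7,338.7),(426.7,261.5)));print("cap",cap,e)
b1,b2=plane(s,(384.7,367),.006),plane(s,(408.8,358),.006);print("bolts",b1,b2,np.linalg.norm(b1-b2))
# rim of back plate
r1,r2=plane(s,((560-420)/6+360,315+265/6),.066),plane(s,((745-420)/6+360,315+198/6),.066);print("rim",r1,r2,np.linalg.norm(r1-r2))
for a,b in((b1,b2),(r1,r2)):
    print("yrest dir yaw",np.degrees(np.arctan2(*(b-a)[1::-1])))
# front strip in top
g1,g2=plane(t,(395.8,246.25),.03),plane(t,(388.3,267.5),.03);print("front",g1,g2,np.degrees(np.arctan2(*(g1-g2)[1::-1])))
for n,p in(("white cap",(350,286)),("stopper",(367,271)),("coupler",(288,295)),("union",(266,236)),("decoy",(254,296)),("watch",(431,236))):print(n,plane(t,p,.03))
```

```text
{'TL': array([0.7111, 0.1266, 0.237 ]), 'TR': array([ 0.7407, -0.0707,  0.237 ])} width 0.19949396721903664
board yaw 8.543619589575924
vp [0.5974 0.0087 0.18  ]
needle pt [0.7153 0.0987 0.1616] yb 0.07154220557976501
needle pt [0.7254 0.0317 0.0874] yb 0.0037721201979230533
needle pt [0.7158 0.0956 0.1438] yb 0.06836390074705044
needle pt [0.7271 0.0198 0.0755] yb -0.008278417052845585
needle 0.7403343547916061 0.10046937081040905
cap [ 0.5222 -0.3022  0.1225] [np.float64(0.00014618244514207995), np.float64(0.00014618244514197663)]
bolts [ 0.4979 -0.2819  0.006 ] [ 0.5529 -0.3026  0.006 ] 0.058817146865216344
rim [ 0.4831 -0.2872  0.066 ] [ 0.5503 -0.313   0.066 ] 0.07194924065951107
yrest dir yaw -20.607853018636597
yrest dir yaw -21.02062915251585
front [ 0.5802 -0.229   0.03  ] [ 0.5166 -0.2064  0.03  ] -19.604915980627943
white cap [ 0.4609 -0.0942  0.03  ]
stopper [ 0.5055 -0.1438  0.03  ]
coupler [0.4325 0.0861 0.03  ]
union [0.6066 0.1556 0.03  ]
decoy [0.4285 0.185  0.03  ]
watch [ 0.6122 -0.3337  0.03  ]
```

The measurements are consistent: board width 199.5 mm, needle length 100.5 mm at about 0.74 rad, and rest yaw about 69°. I'm now moving towards the cassette.

```bash
python3 -m pendant '1 -.46 -.3 0 0;1 -.91 -.6 0 0;1 -.91 -.6 0 0'; python3 -m pendant '1 -.46 -.3 0 0;1 -.91 -.6 0 0;1 -.91 -.6 0 0' ; python3 -m pendant '1 -.46 -.3 0 0;1 -.91 -.6 0 0;1 -.91 -.6 0 0' ; python3 -m pendant '1 -.46 -.3 0 0;1 -.91 -.6 0 0;1 -.91 -.6 0 0'; python3 -m pendant '1 -.46 -.3 .5 0;1 -.91 -.6 1 0;1 -.91 -.6 1 0;1 -.91 -.6 1 0'; python3 -c "
from plant import manip;s=manip.sense();print(s['t'],s['joints'].round(3),s['position'].round(4),s['tool_rot'].round(4))"
```

```text
t: 0.48
position: [0.2284, 0.5233, 0.2424]
tool_rot: [0.001, 0.125, 0.992, -0.001]
contact_force: [-0.4, 0.6, 0.1]
grip_width: 0.0857
finger_force: 0.0
t: 0.85
position: [0.3013, 0.4434, 0.2424]
tool_rot: [0.001, 0.124, 0.992, -0.001]
contact_force: [0.2, -0.5, 0.0]
grip_width: 0.0854
finger_force: 0.0
t: 1.23
position: [0.3745, 0.3636, 0.2423]
tool_rot: [0.001, 0.124, 0.992, -0.001]
contact_force: [-1.2, 0.3, 0.4]
grip_width: 0.0853
finger_force: 0.0
t: 1.6
position: [0.4479, 0.2838, 0.2422]
tool_rot: [0.0, 0.124, 0.992, -0.001]
contact_force: [-0.4, -0.9, 0.2]
grip_width: 0.0853
finger_force: 0.0
t: 2.1
position: [0.5186, 0.207, 0.1405]
tool_rot: [-0.002, 0.121, 0.993, -0.001]
contact_force: [0.1, 0.5, 1.0]
grip_width: 0.0855
finger_force: 0.0
2.1 [-0.713  0.323  0.338  1.708 -0.116  1.135  0.988] [0.5186 0.207  0.1405] [-0.0015  0.1209  0.9927 -0.001 ]
```

```bash
python3 -m pendant '1 -.03 -.02 .5 0;1 -.03 -.02 .9 0;1 -.03 -.02 .9 0'; python3 -m pendant '1 0 0 .28 0;1 0 0 .28 0;-1 0 0 .28 0;-1 0 0 .28 0;-1 0 0 .28 0;-1 0 0 .28 0;-1 0 0 .28 0;-1 0 0 .28 0' 25
python3 - <<'E'
from h import *
f=shot("scene","1");g=shot("top","1")
cv2.imwrite("pics/c2.png",np.hstack([cv2.resize(f["image"][190:290,205:305],(400,400)),cv2.resize(g["image"][210:310,200:300],(400,400))]))
E
```

```text
t: 2.48
position: [0.5191, 0.2061, 0.0505]
tool_rot: [-0.002, 0.119, 0.993, -0.001]
contact_force: [-0.0, 0.6, 0.4]
grip_width: 0.0856
finger_force: 0.0
t: 3.48
position: [0.5226, 0.2045, 0.0257]
tool_rot: [0.001, 0.121, 0.993, 0.001]
contact_force: [-1.7, 0.3, 7.3]
grip_width: 0.0358
finger_force: 24.3
```

View pics/c2.png

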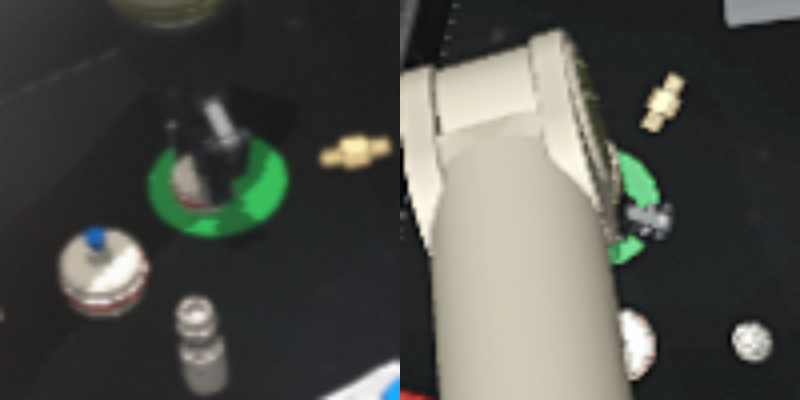

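The fingers hold the cassette over the pad at scene crop (205,175), with the decoy clear of them. Next I lift it, shift to the bare spot, set it down and release.

```bash
python3 -m pendant '-1 0 0 -.3 0;-1 0 0 -.6 0;-1 0 0 -.6 0' ; python3 -m pendant '-1 -.2 -.5 0 0;-1 -.35 -1 0 0;-1 -.35 -1 0 0;-1 -.35 -1 0 0'; python3 -m pendant '-1 0 0 .3 0;-1 0 0 .55 0;-1 0 0 .6 0;-1 0 0 .62 0;-1 0 0 .64 0;-1 0 0 .64 0'
```

```text
t: 3.95
position: [0.5238, 0.2045, 0.0872]
tool_rot: [0.002, 0.121, 0.993, 0.001]
contact_force: [0.8, -0.2, -0.3]
grip_width: 0.0357
finger_force: 25.4
t: 4.45
position: [0.5317, 0.0986, 0.0839]
tool_rot: [-0.0, 0.121, 0.993, 0.0]
contact_force: [0.2, 0.2, -0.6]
grip_width: 0.0355
finger_force: 25.4
t: 5.2
position: [0.5327, 0.0991, 0.0216]
tool_rot: [0.001, 0.12, 0.993, 0.001]
contact_force: [-1.5, 0.9, 5.0]
grip_width: 0.0359
finger_force: 25.9
```

```bash
python3 -m pendant '1 0 0 0 0;1 0 0 0 0;1 0 0 0 0;1 0 0 0 0;1 0 0 0 0;1 0 0 -.4 0;1 0 0 -1 0;1 0 0 -1 0' ; python3 -m pendant '1 0 0 -.3 .1;1 -.2 -.2 -.6 .2;1 -.5 -.5 -.6 .3;1 -.87 -.86 -.6 .4;1 -.87 -.86 -.6 .52;1 -.87 -.86 -.6 .64;1 -.87 -.86 -.6 .76;1 -.87 -.86 -.6 .88;1 -.87 -.86 -.6 1;1 -.87 -.86 -.6 1';python3 -m pendant '1 0 0 0 .12;1 0 0 0 .24;1 0 0 0 .36;1 0 0 0 .48;1 0 0 0 .6;1 0 0 0 .72;1 0 0 0 .84;1 0 0 0 .96;1 0 0 0 1'; python3 -m pendant '1 0 0 0 .12;1 0 0 0 .24;1 0 0 0 .36;1 0 0 0 .48;1 0 0 0 .6;1 0 0 0 .72;1 0 0 0 .75;1 0 0 0 .75;1 0 0 0 .75';python3 -c "
from h import *
from plant import manip;s=manip.sense();print(s['t'],s['joints'].round(3),s['position'].round(4),s['tool_rot'].round(4))
y=R.from_quat(s['tool_rot'],scalar_first=True).as_matrix()[:,1];print(np.degrees(np.arctan2(y[1],y[0])))
f=shot('scene','2');g=shot('top','2')
cv2.imwrite('pics/c3.png',np.hstack([cv2.resize(f['image'][180:300,205:325],(400,400)),cv2.resize(g['image'][200:320,220:340],(400,400))]))"
```

```text
t: 6.2
position: [0.5353, 0.0989, 0.1252]
tool_rot: [0.004, 0.121, 0.993, 0.002]
contact_force: [0.4, 0.2, -0.1]
grip_width: 0.0851
finger_force: 0.0
t: 7.45
position: [0.5956, -0.0057, 0.1795]
tool_rot: [-0.0, 0.787, 0.617, -0.001]
contact_force: [0.0, 0.4, -0.2]
grip_width: 0.0853
finger_force: 0.0
t: 8.57
position: [0.5958, -0.0058, 0.1797]
tool_rot: [0.0, 0.993, -0.12, -0.0]
contact_force: [0.9, -0.1, -0.1]
grip_width: 0.0852
finger_force: 0.0
t: 9.7
position: [0.5959, -0.0059, 0.18]
tool_rot: [0.0, 0.759, -0.651, -0.0]
contact_force: [-0.1, -0.3, -0.2]
grip_width: 0.0853
finger_force: 0.0
9.7 [-0.895  0.709  1.323  1.583 -0.694  1.402 -2.493] [ 0.5959 -0.0059  0.18  ] [ 0.0001  0.7595 -0.6506 -0.0002]
-171.16785568640617
```

View pics/c3.png

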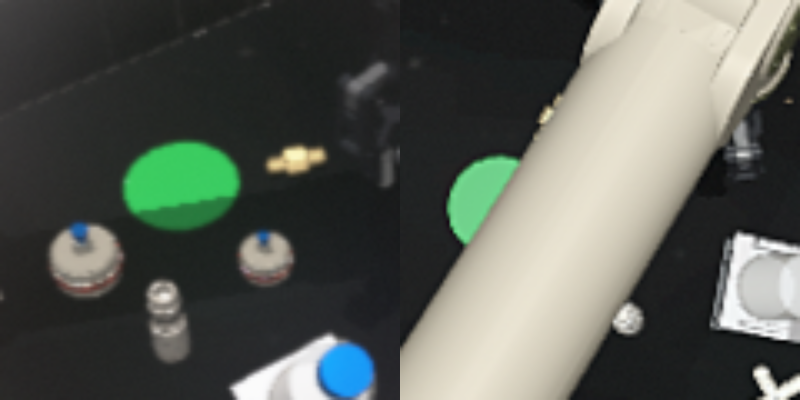

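The hold yaw is reachable, with J7 at -2.49. The cassette stands on bare worktop at crop (266,258), clear of the pad. Next I unwind and go above the brown bottle.

```bash
python3 -m pendant '1 .3 0 0 -.12;1 .6 0 0 -.24;1 1 0 0 -.36;1 1 0 0 -.48;1 1 0 0 -.6;1 1 0 0 -.72;1 1 0 0 -.84;1 1 0 0 -.96;1 1 0 0 -1' ; python3 -m pendant '1 -.3 .3 0 -.12;1 -.6 .6 0 -.24;1 -1 1 0 -.36;1 -1 1 0 -.48;1 -1 1 0 -.6;1 -1 1 0 -.672;1 -1 1 0 -.672' ; python3 -m pendant '1 -.3 .15 0 0;1 -.58 .25 0 0;1 -.58 .25 0 0;1 -.58 .25 0 0';python3 -c "
from h import *
from plant import manip;s=manip.sense();print(s['t'],s['joints'].round(3),s['position'].round(4),s['tool_rot'].round(4))
y=R.from_quat(s['tool_rot'],scalar_first=True).as_matrix()[:,1];print(np.degrees(np.arctan2(y[1],y[0])))
f=shot('scene','3');g=shot('top','3')
cv2.imwrite('pics/c4.png',np.hstack([cv2.resize(f['image'][270:390,340:460],(400,400)),cv2.resize(g['image'][200:320,350:470],(400,400))]))"
```

```text
t: 10.92
position: [0.6109, -0.1049, 0.1805]
tool_rot: [-0.0, 0.997, 0.078, 0.0]
contact_force: [-0.0, -1.2, 0.3]
grip_width: 0.0856
finger_force: 0.0
t: 11.8
position: [0.527, -0.2189, 0.1805]
tool_rot: [0.0, 0.824, 0.567, 0.0]
contact_force: [-0.1, -0.0, 0.2]
grip_width: 0.0854
finger_force: 0.0
t: 12.3
position: [0.5299, -0.2812, 0.1801]
tool_rot: [-0.0, 0.824, 0.567, -0.0]
contact_force: [0.2, 1.4, 0.2]
grip_width: 0.0852
finger_force: 0.0
12.3 [-0.127  0.443  0.761  1.561 -0.315  1.265  0.316] [ 0.5299 -0.2812  0.1801] [-0.0002  0.8238  0.5669 -0.    ]
-20.93788709249004
```

View pics/c4.png

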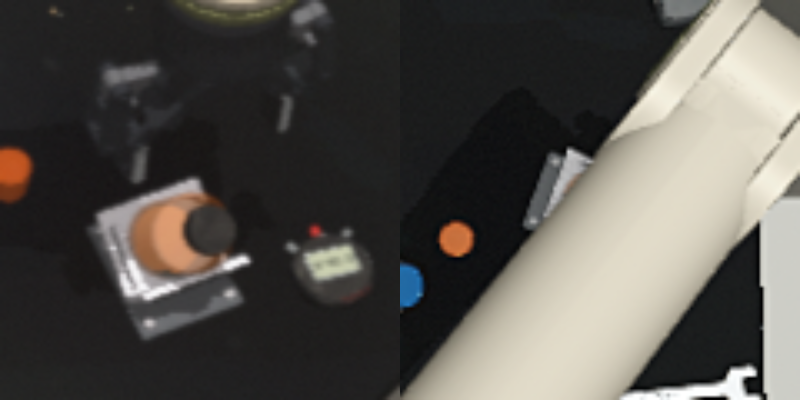

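The gripper straddles the bottle symmetrically: pads at crop (139,165) and (287,115), cap at (210,232). I descend and grip.

```bash
python3 -m pendant '1 0 0 .4 0;1 0 0 .7 0;1 0 0 .9 0;1 0 0 .9 0' ; python3 -m pendant '1 0 0 .1 0;1 0 0 .15 0;1 0 0 .15 0;-1 0 0 .15 0;-1 0 0 .15 0;-1 0 0 .15 0;-1 0 0 .15 0;-1 0 0 .15 0' 40
```

```text
t: 12.9
position: [0.5293, -0.2807, 0.0891]
tool_rot: [-0.001, 0.823, 0.568, -0.001]
contact_force: [0.5, 0.2, 0.7]
grip_width: 0.0854
finger_force: 0.0
t: 13.9
position: [0.5299, -0.2819, 0.0759]
tool_rot: [0.0, 0.824, 0.567, 0.0]
contact_force: [-1.7, 0.4, 5.7]
grip_width: 0.0505
finger_force: 41.5
```

```bash
python3 -m pendant '-1 0 0 -.2 0;-1 0 0 -.5 0;-1 0 0 -.9 0;-1 0 0 -1 0;-1 0 0 -1 0;-1 0 0 -1 0';python3 -c "
from h import *
from plant import manip;s=manip.sense();print(s['joints'].round(3))
f=shot('scene','4');g=shot('top','4')
cv2.imwrite('pics/c5.png',cv2.resize(f['image'][250:370,340:460],(600,600),interpolation=2))"
```

```text
t: 14.65
position: [0.5292, -0.2811, 0.1739]
tool_rot: [-0.001, 0.823, 0.567, -0.001]
contact_force: [0.7, -0.3, -1.9]
grip_width: 0.0502
finger_force: 42.3
[-0.126  0.448  0.76   1.569 -0.319  1.255  0.321]
```

View pics/c5.png

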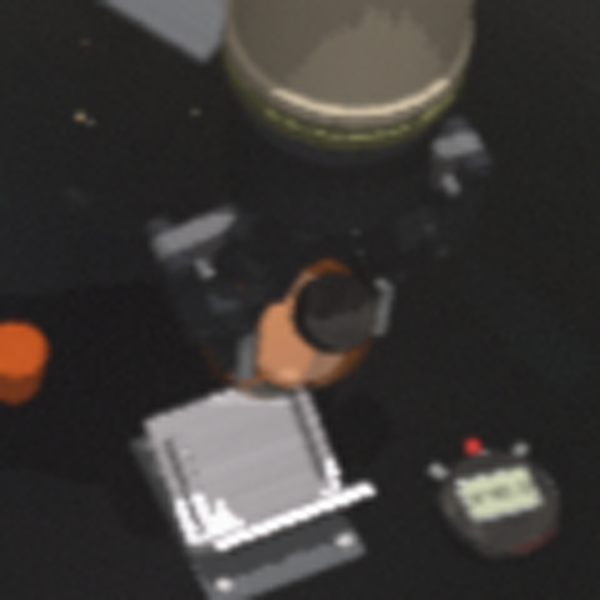

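The bottle hangs clear of the rest, still leaning, with its cap at scene pixel (407,312).

```bash
cat >> h.py <<'E'
def lean(f,px,st):
    M=R.from_quat(st["tool_rot"],scalar_first=True).as_matrix();g=st["position"]-.008*M[:,2];n=M[:,1]
    o,d=ray(f,px);P=o+d*((g-o)@n)/(d@n);v=P-g
    return P,np.linalg.norm(v),np.arctan2(-v@M[:,0],v[2])
def cap(f,c,r=11):
    im=f["image"];x,y=map(int,c);h=cv2.cvtColor(im,cv2.COLOR_BGR2GRAY);return h[y-r:y+r,x-r:x+r]
E
python3 - <<'E'
from h import *
from plant import manip
s=manip.sense();print(lean(load("scene4"),(407,312),s))
for d in((406,312),(407,313)):print(lean(load("scene4"),d,s)[1:])
E
```

```text
(array([ 0.5222, -0.3   ,  0.2185]), np.float64(0.041715053382639554), np.float64(0.5001031403583096))
(np.float64(0.03598688748111497), np.float64(0.48094474662102993))
(np.float64(0.0396599462612154), np.float64(0.544754732988797))
```

```bash
python3 -m pendant '-1 .3 .05 0 0;-1 .7 .1 0 0;-1 .8 .13 0 0'; python3 -m pendant '-1 .3 .05 0 0;-1 .7 .1 0.2 0;-1 .8 .13 .5 0;-1 .8 .13 .8 0;-1 .8 .13 .95 0;-1 .8 .13 1 0;-1 .8 .13 1 0' ; python3 -m pendant '-1 0 0 .05 0;-1 0 0 .1 0;-1 0 0 .14 0;-1 0 0 .14 0'
```

```text
t: 15.12
position: [0.5717, -0.2077, 0.1739]
tool_rot: [-0.001, 0.822, 0.569, -0.0]
contact_force: [-0.2, -0.3, -2.0]
grip_width: 0.0504
finger_force: 42.3
t: 16.0
position: [0.6113, -0.1421, 0.0758]
tool_rot: [0.0, 0.824, 0.567, 0.0]
contact_force: [-0.5, -0.7, -1.1]
grip_width: 0.0504
finger_force: 42.3
t: 16.5
position: [0.6109, -0.1413, 0.0609]
tool_rot: [-0.0, 0.823, 0.567, -0.0]
contact_force: [0.1, -0.1, -1.2]
grip_width: 0.0501
finger_force: 42.3
```

```bash
python3 -m pendant '-1 0 0 .03 0;-1 0 0 .03 0'  ; python3 -m pendant '-1 0 0 .03 0;-1 0 0 .03 0'
```

```text
t: 16.75
position: [0.611, -0.1415, 0.0581]
tool_rot: [-0.0, 0.824, 0.567, -0.0]
contact_force: [-0.4, -0.3, -2.1]
grip_width: 0.0503
finger_force: 42.3
t: 17.0
position: [0.6114, -0.1417, 0.0562]
tool_rot: [0.0, 0.824, 0.567, 0.0]
contact_force: [-2.7, 0.6, 5.9]
grip_width: 0.0501
finger_force: 43.1
```

```bash
python3 -m pendant '-1 0 0 .02 0;-1 -.04 0 .03 0;-1 -.08 0 .04 0;-1 -.12 0 .05 0;-1 -.16 0 .06 0;-1 -.16 0 .06 0' 20; python3 -m pendant '-1 0 0 -.2 0;-1 0 0 -.6 0;-1 0 0 -1 0;-1 0 0 -1 0;-1 0 0 -1 0' 40;python3 -c "
from h import *
f=shot('scene','5');g=shot('top','5')
cv2.imwrite('pics/c6.png',cv2.resize(f['image'][210:330,340:460],(600,600),interpolation=2))"
```

```text
t: 17.75
position: [0.606, -0.1563, 0.0509]
tool_rot: [0.0, 0.823, 0.567, 0.001]
contact_force: [-4.7, 2.0, 11.5]
grip_width: 0.0506
finger_force: 41.8
t: 18.38
position: [0.6053, -0.1563, 0.1493]
tool_rot: [-0.0, 0.823, 0.567, 0.0]
contact_force: [-0.4, 0.6, -1.6]
grip_width: 0.0503
finger_force: 42.3
```

View pics/c6.png

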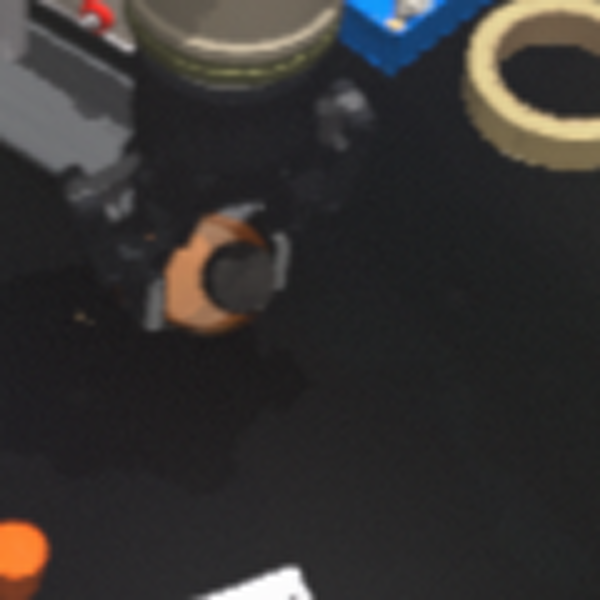

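The bottle leans further now, with its cap at scene pixel (388,265).

Run:
```python
from h import *
from plant import manip
s=manip.sense();f=load("scene5")
for d in((388,265),(387,265),(388,266)):print(lean(f,d,s))
M=R.from_quat(s["tool_rot"],scalar_first=True).as_matrix();g=s["position"]-.008*M[:,2]
for th in(.5,.6,.7,.8):
    print(th,proj(f,g+.045*(np.cos(th)*np.array([0,0,1])-np.sin(th)*M[:,0])))
```

```text
(array([ 0.595 , -0.1818,  0.1905]), np.float64(0.044023278957474335), np.float64(0.676002461871541))
(array([ 0.5965, -0.1779,  0.1856]), np.float64(0.03754302407719163), np.float64(0.6716471779658415))
(array([ 0.5948, -0.1822,  0.1876]), np.float64(0.04210626981849673), np.float64(0.7271393026657729))
0.5 [386.9158 261.4272]
0.6 [387.6231 263.4486]
0.7 [388.2679 265.4919]
0.8 [388.8431 267.5346]
```

```bash
python3 -m pendant '-1 .1 -.05 -.28 .1;-1 .3 -.15 -.28 .2;-1 .5 -.25 -.28 .3;-1 .7 -.35 -.28 .4;-1 .9 -.4 -.28 .52;-1 1 -.45 -.28 .64;-1 1 -.45 -.28 .76;-1 1 -.45 -.28 .88;-1 1 -.45 -.28 1;-1 1 -.45 -.28 1'; python3 -m pendant '-1 -.05 -.1 0 .1;-1 -.1 -.25 0 .2;-1 -.15 -.35 0 .3;-1 -.2 -.45 0 .4;-1 -.22 -.52 0 .5;-1 -.22 -.52 0 .6;-1 -.22 -.52 0 .67;-1 -.22 -.52 0 .67;-1 -.22 -.52 0 .67;-1 -.22 -.52 0 .67';python3 -c "
from h import *
from plant import manip;s=manip.sense();print(s['joints'].round(3),s['position'])
y=R.from_quat(s['tool_rot'],scalar_first=True).as_matrix()[:,1];print(np.degrees(np.arctan2(y[1],y[0])))
f=shot('scene','6');g=shot('top','6')
cv2.imwrite('pics/c7.png',cv2.resize(f['image'][140:260,275:395],(600,600),interpolation=2))"
```

```text
t: 19.73
position: [0.5985, -0.0468, 0.1761]
tool_rot: [0.001, 0.984, -0.181, -0.001]
contact_force: [-0.1, 0.0, -1.0]
grip_width: 0.0503
finger_force: 42.3
t: 20.98
position: [0.5969, 0.0094, 0.1772]
tool_rot: [-0.0, 0.76, -0.65, -0.0]
contact_force: [0.2, 0.8, -1.0]
grip_width: 0.0504
finger_force: 42.3
[-0.911  0.697  1.3    1.584 -0.681  1.388 -2.527] [0.5969 0.0094 0.1772]
-171.04338902376077
```

View pics/c7.png

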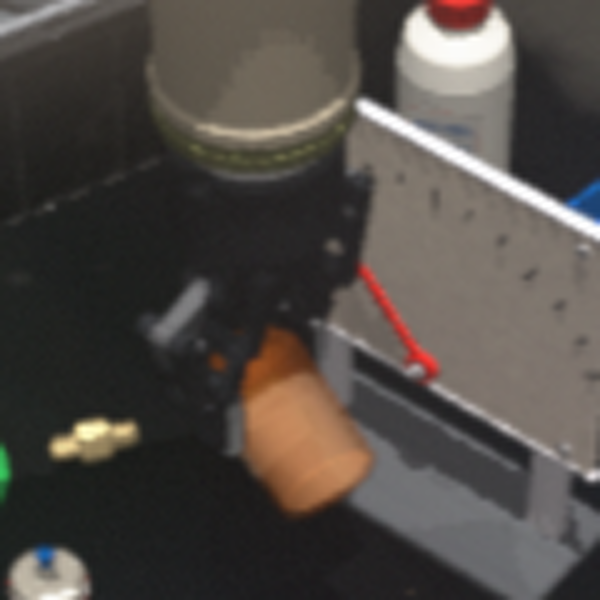

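This is a good view: the body's right silhouette runs from crop (300,335) to (370,455) and its left from (240,420) to (287,512). The needle runs from (362,270) to (430,365). I'll fit the edges.

```bash
cat > ln.py <<'E'
from h import *
import sys
from plant import manip
def meas(tag):
    f=load("scene"+tag);s=manip.sense()
    big=dict(f);b=max(blobs(f,(4,90,60),(20,255,255),(318,200,352,246),30),key=lambda a:a[0])
    p=b[3];top=p[:,1].min();bot=p[:,1].max();L=[];Rr=[]
    for y in range(top,bot+1):
        xs=p[p[:,1]==y][:,0];L.append((xs.min(),y));Rr.append((xs.max(),y))
    print(top,bot,L,Rr)
    L=np.array(L,float);Rr=np.array(Rr,float)
    return f,s,L,Rr
def pred(f,s,h=.06):
    M=R.from_quat(s["tool_rot"],scalar_first=True).as_matrix();g=s["position"]-.008*M[:,2]
    for th in(.6,.65,.7,.75,.8):
        a=np.cos(th)*np.array([0,0,1])-np.sin(th)*M[:,0];n=M[:,1]
        out=[]
        c=f["cam_to_world"][:3,3];v=c-g;v-=a*(v@a);D=np.linalg.norm(v);v/=D;w=np.cross(a,v)
        sn=.026/D
        for k in(1,-1):
            q=g+.026*(sn*v+k*np.sqrt(1-sn*sn)*w);P,Q=proj(f,q),proj(f,q-a*.055);out.append((np.degrees(np.arctan2(*(Q-P))),*P))
        print(th,np.array(out).round(1).tolist())
E
python3 - <<'E'
from ln import *
f,s,L,Rr=meas("6");pred(f,s)
for tag in("0","6"):
    F=load("scene"+tag);print([(a[0],a[2]) for a in blobs(F,(0,140,90),(6,255,255),(325,150,400,235),5)])
E
```

```text
205 242 [(np.int64(329), 205), (np.int64(328), 206), (np.int64(328), 207), (np.int64(327), 208), (np.int64(327), 209), (np.int64(327), 210), (np.int64(325), 211), (np.int64(324), 212), (np.int64(324), 213), (np.int64(324), 214), (np.int64(323), 215), (np.int64(323), 216), (np.int64(323), 217), (np.int64(323), 218), (np.int64(323), 219), (np.int64(323), 220), (np.int64(323), 221), (np.int64(324), 222), (np.int64(324), 223), (np.int64(324), 224), (np.int64(324), 225), (np.int64(324), 226), (np.int64(324), 227), (np.int64(324), 228), (np.int64(324), 229), (np.int64(324), 230), (np.int64(323), 231), (np.int64(324), 232), (np.int64(325), 233), (np.int64(325), 234), (np.int64(326), 235), (np.int64(327), 236), (np.int64(328), 237), (np.int64(329), 238), (np.int64(330), 239), (np.int64(330), 240), (np.int64(331), 241), (np.int64(332), 242)] [(np.int64(329), 205), (np.int64(332), 206), (np.int64(334), 207), (np.int64(334), 208), (np.int64(335), 209), (np.int64(336), 210), (np.int64(336), 211), (np.int64(337), 212), (np.int64(337), 213), (np.int64(338), 214), (np.int64(339), 215), (np.int64(33
[... 246 characters left out ...]
227), (np.int64(347), 228), (np.int64(347), 229), (np.int64(348), 230), (np.int64(348), 231), (np.int64(348), 232), (np.int64(348), 233), (np.int64(348), 234), (np.int64(347), 235), (np.int64(346), 236), (np.int64(345), 237), (np.int64(344), 238), (np.int64(343), 239), (np.int64(341), 240), (np.int64(339), 241), (np.int64(337), 242)]
0.6 [[28.5, 337.6, 211.8], [29.5, 317.5, 222.9]]
0.65 [[30.3, 337.4, 211.5], [31.1, 317.7, 223.2]]
0.7 [[32.0, 337.2, 211.2], [32.7, 317.8, 223.5]]
0.75 [[33.6, 337.0, 210.9], [34.3, 318.0, 223.7]]
0.8 [[35.2, 336.9, 210.6], [35.8, 318.2, 224.0]]
[(np.int32(80), array([338, 180,  25,  35], dtype=int32))]
[(np.int32(56), array([346, 193,  17,  22], dtype=int32))]
```

```bash
python3 -m pendant '-1 0 0 .3 0;-1 0 0 .6 0;-1 0 0 .9 0;-1 0 0 1 0;-1 0 0 1 0' ;python3 -m pendant '-1 0 0 .1 0;-1 0 0 .15 0;-1 0 0 .18 0;-1 0 0 .18 0' 30
python3 - <<'E'
from h import *
s=load("scene0")
y=np.array([.7111-.7407,.1266+.0707,0]);y/=np.linalg.norm(y);x=np.cross(y,[0,0,1]);f0=np.array([.7259,.028,.237])
p=max(blobs(s,(0,120,80),(7,255,255),(325,150,400,235),5),key=lambda a:a[0])[3]
for cut in(206,209):
    q=p[p[:,1]<cut].astype(np.float32);v=cv2.fitLine(q,cv2.DIST_HUBER,0,.01,.01).ravel()
    P=[]
    for k in(-12,12):
        o,d=ray(s,v[2:]+k*v[:2]);P.append(o+d*((f0-o)@x)/(d@x))
    w=P[0]-P[1];w*=np.sign(w[2]);print(v,np.arctan2(w@y,w[2]))
E
```

```text
t: 21.7
position: [0.5969, 0.0094, 0.0774]
tool_rot: [0.0, 0.76, -0.65, -0.0]
contact_force: [0.3, 0.4, -1.2]
grip_width: 0.0505
finger_force: 42.3
t: 22.2
position: [0.5969, 0.0095, 0.0592]
tool_rot: [0.0, 0.759, -0.651, -0.0]
contact_force: [-0.0, -0.9, -0.7]
grip_width: 0.0505
finger_force: 42.3
[  0.5418   0.8405 346.5477 192.5104] 0.7475292098333924
[  0.5419   0.8404 347.5927 194.1729] 0.7478469081659256
```

```bash
python3 -m pendant '-1 0 0 .03 0;-1 0 0 .05 0;-1 0 0 .05 0';python3 -m pendant '-1 0 0 .02 0;-1 0 0 .02 0'
```

```text
t: 22.58
position: [0.5968, 0.0095, 0.0541]
tool_rot: [0.0, 0.759, -0.651, -0.0]
contact_force: [0.1, 0.7, -0.7]
grip_width: 0.0506
finger_force: 42.3
t: 22.82
position: [0.5969, 0.0095, 0.0522]
tool_rot: [0.0, 0.759, -0.651, -0.0]
contact_force: [-0.4, -0.4, -1.3]
grip_width: 0.0504
finger_force: 42.3
```

```bash
python3 -m pendant '-1 0 0 .015 0;-1 0 0 .015 0';python3 -m pendant '-1 0 0 .015 0;-1 0 0 .015 0'
```

```text
t: 23.08
position: [0.597, 0.0096, 0.0515]
tool_rot: [-0.0, 0.759, -0.651, -0.0]
contact_force: [-2.6, 2.7, 5.5]
grip_width: 0.0501
finger_force: 43.1
t: 23.32
position: [0.5971, 0.0098, 0.0511]
tool_rot: [-0.001, 0.759, -0.651, -0.0]
contact_force: [-9.0, 3.9, 17.1]
grip_width: 0.0503
finger_force: 44.4
```

```bash
python3 -m pendant '-1 -.02 0 0 0;-1 -.04 0 .005 0;-1 -.06 0 .005 0;-1 -.065 0 .005 0'; python3 -m pendant '-1 0 0 -.2 0;-1 0 0 -.6 0;-1 0 0 -1 0;-1 0 0 -1 0' 40; python3 -m pendant '-1 .05 0 -.25 0;-1 .05 0 -.25 0;-1 .05 0 -.25 0;-1 .05 0 -.25 0'
python3 - <<'E'
from ln import *
shot("scene","7");f,s,L,Rr=meas("7");pred(f,s,.056)
E
```

```text
t: 23.82
position: [0.5968, 0.0138, 0.0501]
tool_rot: [0.0, 0.759, -0.651, 0.002]
contact_force: [-0.7, -3.8, 5.5]
grip_width: 0.0502
finger_force: 42.5
t: 24.32
position: [0.5977, 0.0154, 0.1529]
tool_rot: [-0.002, 0.759, -0.651, 0.002]
contact_force: [-1.0, -0.4, -1.2]
grip_width: 0.0503
finger_force: 42.4
t: 24.82
position: [0.5962, 0.0114, 0.1726]
tool_rot: [0.001, 0.76, -0.65, -0.001]
contact_force: [1.1, -0.0, -1.3]
grip_width: 0.0501
finger_force: 42.4
206 243 [(np.int64(328), 206), (np.int64(327), 207), (np.int64(327), 208), (np.int64(327), 209), (np.int64(326), 210), (np.int64(326), 211), (np.int64(325), 212), (np.int64(323), 213), (np.int64(323), 214), (np.int64(323), 215), (np.int64(323), 216), (np.int64(322), 217), (np.int64(322), 218), (np.int64(322), 219), (np.int64(322), 220), (np.int64(323), 221), (np.int64(323), 222), (np.int64(323), 223), (np.int64(323), 224), (np.int64(323), 225), (np.int64(323), 226), (np.int64(323), 227), (np.int64(323), 228), (np.int64(323), 229), (np.int64(323), 230), (np.int64(323), 231), (np.int64(323), 232), (np.int64(323), 233), (np.int64(3
[... 592 characters left out ...]
4(343), 223), (np.int64(343), 224), (np.int64(343), 225), (np.int64(344), 226), (np.int64(345), 227), (np.int64(345), 228), (np.int64(346), 229), (np.int64(347), 230), (np.int64(348), 231), (np.int64(348), 232), (np.int64(348), 233), (np.int64(348), 234), (np.int64(347), 235), (np.int64(346), 236), (np.int64(345), 237), (np.int64(344), 238), (np.int64(343), 239), (np.int64(342), 240), (np.int64(340), 241), (np.int64(338), 242), (np.int64(336), 243)]
0.6 [[28.5, 336.8, 212.8], [29.5, 316.8, 223.9]]
0.65 [[30.3, 336.6, 212.5], [31.1, 317.0, 224.2]]
0.7 [[32.0, 336.4, 212.2], [32.7, 317.1, 224.5]]
0.75 [[33.6, 336.3, 212.0], [34.3, 317.3, 224.8]]
0.8 [[35.2, 336.1, 211.7], [35.8, 317.5, 225.0]]
```

The lean is about 0.72 against the needle's 0.745, and the bottle's centre is within 2 mm of the view point. I hold it still for 2.5 s.

```bash
python3 -m pendant '-1 0 0 0 0;-1 0 0 0 0;-1 0 0 0 0;-1 0 0 0 0;-1 0 0 0 0;-1 0 0 0 0;-1 0 0 0 0;-1 0 0 0 0;-1 0 0 0 0;-1 0 0 0 0;-1 0 0 0 0;-1 0 0 0 0'; python3 -m pendant '-1 0 0 0 0;-1 0 0 0 0;-1 0 0 0 0;-1 0 0 0 0;-1 0 0 0 0;-1 0 0 0 0;-1 0 0 0 0;-1 0 0 0 0;-1 0 0 0 0;-1 0 0 0 0;-1 0 0 0 0;-1 0 0 0 0'
```

```text
t: 26.38
position: [0.5967, 0.011, 0.1738]
tool_rot: [0.0, 0.759, -0.651, -0.0]
contact_force: [-0.6, -0.1, -3.1]
grip_width: 0.0503
finger_force: 42.4
t: 27.88
position: [0.5967, 0.0109, 0.1738]
tool_rot: [0.0, 0.759, -0.651, 0.0]
contact_force: [-0.4, 0.1, -1.6]
grip_width: 0.0496
finger_force: 42.4
```

The hold is done. I'll now right the bottle by dragging its base edge along the bare worktop. After that I'll lift it and set it on the pad.

```bash
python3 -m pendant '-1 0 0 .3 0;-1 0 0 .6 0;-1 0 0 .9 0;-1 0 0 1 0;-1 0 0 1 0';python3 -m pendant '-1 0 0 .15 0;-1 0 0 .21 0;-1 0 0 .24 0;-1 0 0 .25 0;-1 0 0 .25 0';python3 -m pendant '-1 .05 0 0 0;-1 .1 0 -.01 0;-1 .15 0 -.015 0;-1 .2 0 -.02 0;-1 .2 0 -.02 0'
```

```text
t: 28.5
position: [0.5966, 0.0108, 0.0738]
tool_rot: [0.0, 0.759, -0.651, -0.0]
contact_force: [0.3, -0.5, -0.6]
grip_width: 0.0503
finger_force: 42.4
t: 29.12
position: [0.5967, 0.0114, 0.0504]
tool_rot: [-0.001, 0.759, -0.651, -0.001]
contact_force: [-7.4, 4.0, 15.2]
grip_width: 0.0501
finger_force: 44.2
t: 29.75
position: [0.5998, -0.0099, 0.0508]
tool_rot: [0.0, 0.759, -0.651, 0.0]
contact_force: [0.4, -0.8, 0.8]
grip_width: 0.0504
finger_force: 42.6
```

```bash
python3 -c "
from h import *
f=shot('scene','8')
cv2.imwrite('pics/c8.png',cv2.resize(f['image'][170:290,285:405],(600,600),interpolation=2))"
```

```text
(no output)
```

View pics/c8.png

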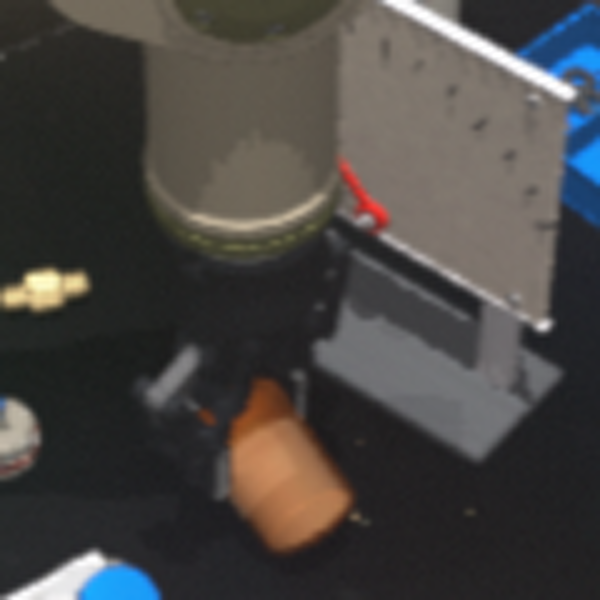

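The bottle is still gripped and tilted at about 0.7, because the drag lost contact. I'll use the fixed pad's rim as a step for the underside to catch on, so I carry it to the far-left side of the pad.

```bash
python3 -m pendant '-1 0 0 -.4 0;-1 0 0 -.9 0;-1 0 0 -1 0';python3 -m pendant '-1 -.4 .1 0 0;-1 -.8 .2 0 0;-1 -.96 .25 0 0;-1 -.96 .25 0 0';python3 -m pendant '-1 -.4 .1 0 -.1;-1 -.8 .2 0 -.2;-1 -.96 .25 0 -.3;-1 -.96 .25 0 -.4';python3 -m pendant '-1 -.4 .15 0 0;-1 -.7 .2 0 0;-1 -.7 .2 0 0'
python3 - <<'E'
from h import *
from plant import manip
f=shot('scene','9');s=manip.sense();print(s['joints'].round(3),s["position"])
M=R.from_quat(s['tool_rot'],scalar_first=True).as_matrix();y=M[:,1];print(np.degrees(np.arctan2(y[1],y[0])))
d=np.r_[-.0530+.5335,.053+.208,0]-s["position"];print("to go",d@M[:,:2])
u,v=map(int,proj(f,s["position"]));x0,y0=u-60,max(0,v-60);print(u,v,x0,y0)
cv2.imwrite('pics/c9.png',cv2.resize(f['image'][y0:y0+120,x0:x0+120],(600,600),interpolation=2))
E
```

```text
t: 30.18
position: [0.6009, -0.0097, 0.1536]
tool_rot: [-0.001, 0.759, -0.651, 0.002]
contact_force: [0.4, 0.1, -1.0]
grip_width: 0.05
finger_force: 42.7
t: 30.68
position: [0.5595, 0.084, 0.1496]
tool_rot: [0.001, 0.76, -0.649, -0.001]
contact_force: [0.8, 0.0, -1.3]
grip_width: 0.0503
finger_force: 42.7
t: 31.18
position: [0.5205, 0.1738, 0.1501]
tool_rot: [0.0, 0.925, -0.381, -0.0]
contact_force: [0.5, -0.5, -2.4]
grip_width: 0.0502
finger_force: 42.6
t: 31.55
position: [0.4561, 0.2095, 0.1501]
tool_rot: [0.0, 0.924, -0.383, -0.001]
contact_force: [0.4, 0.1, -1.9]
grip_width: 0.0502
finger_force: 42.7
[-1.549  0.489  1.364  1.867 -0.513  1.214 -2.375] [0.4572 0.2085 0.1505]
-135.13950046501722
to go [-0.0207 -0.0536]
227 211 167 151
```

View pics/c9.png

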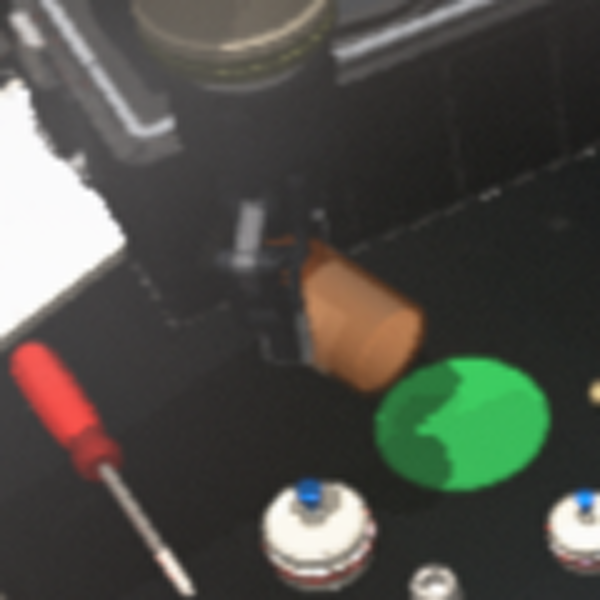

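The bottle is still held, with its base near the pad's upper-left side. That was my eleventh view, one over the limit of 10, so from here I use numbers only.

```bash
cat >> ln.py <<'E'
def auto(tag,box,h=.0555):
    """lean: compare base-end extreme of brown mask & hull side edges with predicted edge angles"""
    f=shot("scene",tag);s=manip.sense()
    M=R.from_quat(s["tool_rot"],scalar_first=True).as_matrix();g=s["position"]-.008*M[:,2]
    u,v=proj(f,g).astype(int)
    bl=blobs(f,(4,90,60),(20,255,255),(u-40,v-40,u+60,v+50),40)
    b=max(bl,key=lambda a:a[0]);m=np.zeros((480,640),np.uint8);m[b[3][:,1],b[3][:,0]]=255
    hull=cv2.convexHull(b[3].astype(np.int32))[:,0]
    e=np.roll(hull,-1,0)-hull;l=np.hypot(*e.T)
    print("area",b[0],b[2])
    for i in np.argsort(-l)[:4]: print("edge",hull[i],(hull[i]+e[i]),l[i].round(1),(np.degrees(np.arctan2(e[i][0],e[i][1]))%180).round(1))
    pred(f,s,h)
    return f,s,b
E
python3 -m pendant '-1 -.1 -.3 0 0;-1 -.2 -.54 0 0;-1 -.2 -.54 .2 0;-1 -.2 -.54 .5 0;-1 -.2 -.54 .5 0'; python3 -c "
from ln import *
auto('10',0)"
```

```text
t: 32.22
position: [0.4807, 0.2584, 0.0985]
tool_rot: [0.002, 0.923, -0.385, -0.001]
contact_force: [0.5, 0.1, -1.9]
grip_width: 0.0506
finger_force: 42.7
area 453 [226 198  25  30]
edge [231 199] [249 211] 21.6 56.3
edge [229 221] [226 206] 15.3 11.3
edge [247 221] [242 226] 7.1 135.0
edge [226 204] [228 198] 6.3 161.6
0.6 [[48.6, 233.2, 199.9], [50.0, 219.3, 215.6]]
0.65 [[51.0, 232.8, 199.6], [52.3, 219.7, 215.9]]
0.7 [[53.3, 232.5, 199.3], [54.6, 220.0, 216.2]]
0.75 [[55.6, 232.1, 199.1], [56.8, 220.4, 216.4]]
0.8 [[57.8, 231.8, 198.9], [58.9, 220.7, 216.6]]
```

```bash
python3 -m pendant '-1 0 0 .3 0;-1 0 0 .47 0;-1 0 0 .47 0;-1 0 0 .47 0'; python3 -m pendant '-1 .05 0 0 0;-1 .08 0 0 0;-1 .11 0 0 0';python3 -m pendant '-1 .03 0 -.005 0;-1 .06 0 -.01 0;-1 .09 0 -.015 0';  python3 -c "
from ln import *
auto('11',0)"
```

```text
t: 32.78
position: [0.4823, 0.261, 0.0548]
tool_rot: [-0.0, 0.923, -0.384, 0.0]
contact_force: [0.3, 0.5, -1.4]
grip_width: 0.0499
finger_force: 42.7
t: 33.15
position: [0.4881, 0.2558, 0.0547]
tool_rot: [-0.001, 0.924, -0.383, -0.002]
contact_force: [-12.6, 7.4, 15.0]
grip_width: 0.0503
finger_force: 44.3
t: 33.52
position: [0.4948, 0.2492, 0.0566]
tool_rot: [-0.001, 0.924, -0.383, -0.002]
contact_force: [-9.1, 5.1, 13.2]
grip_width: 0.0503
finger_force: 44.8
area 361 [236 208  19  30]
edge [238 208] [251 220] 17.7 47.3
edge [237 233] [236 221] 12.0 4.8
edge [253 231] [248 236] 7.1 135.0
edge [236 221] [236 214] 7.0 0.0
0.6 [[48.8, 242.2, 211.3], [50.2, 228.8, 226.7]]
0.65 [[51.2, 241.9, 211.0], [52.5, 229.1, 227.0]]
0.7 [[53.6, 241.6, 210.7], [54.8, 229.4, 227.2]]
0.75 [[55.9, 241.2, 210.5], [57.0, 229.8, 227.5]]
0.8 [[58.1, 240.9, 210.3], [59.2, 230.1, 227.7]]
```

The rim works: the lean fell from about 0.76 to 0.57. I continue.

```bash
python3 -m pendant '-1 .03 0 -.005 0;-1 .06 0 -.01 0;-1 .09 0 -.01 0;-1 .12 0 -.01 0';  python3 -c "
from ln import *
auto('12',0)" | head -5; python3 -m pendant '-1 .03 0 0 0;-1 .06 0 0 0;-1 .06 0 0 0';  python3 -c "
from ln import *
auto('13',0)"
```

```text
t: 34.08
position: [0.5037, 0.2398, 0.0575]
tool_rot: [-0.001, 0.924, -0.383, -0.001]
contact_force: [-7.3, 3.9, 9.7]
grip_width: 0.0504
finger_force: 44.6
area 311 [238 208  19  30]
edge [238 232] [241 215] 17.3 170.0
edge [249 215] [254 222] 8.6 35.5
edge [254 222] [256 229] 7.3 15.9
edge [241 215] [243 208] 7.3 164.1
t: 34.5
position: [0.5081, 0.2352, 0.0572]
tool_rot: [-0.001, 0.923, -0.384, -0.001]
contact_force: [-4.6, 3.4, 6.1]
grip_width: 0.0502
finger_force: 44.1
area 289 [240 209  18  30]
edge [240 232] [245 209] 23.5 167.7
edge [248 210] [254 221] 12.5 28.6
edge [254 221] [257 228] 7.6 23.2
edge [256 233] [253 236] 4.2 135.0
0.6 [[48.5, 249.5, 211.5], [49.9, 235.9, 226.9]]
0.65 [[51.0, 249.1, 211.2], [52.3, 236.3, 227.1]]
0.7 [[53.4, 248.8, 210.9], [54.6, 236.6, 227.4]]
0.75 [[55.7, 248.4, 210.7], [56.8, 237.0, 227.6]]
0.8 [[57.9, 248.1, 210.4], [59.0, 237.3, 227.8]]
```

```bash
python3 -m pendant '-1 0 0 -.15 0;-1 0 0 -.3 0;-1 .15 0 -.3 0;-1 .33 0 -.3 0;-1 .33 0 -.3 0;-1 .33 0 -.3 0';  python3 - <<'E'
import ln
from ln import *
def pr(f,s,h):
    M=R.from_quat(s["tool_rot"],scalar_first=True).as_matrix();g=s["position"]-.008*M[:,2]
    for th in(0,.1,.2,.3,.4):
        a=np.cos(th)*np.array([0,0,1])-np.sin(th)*M[:,0];c=f["cam_to_world"][:3,3];v=c-g;v-=a*(v@a);D=np.linalg.norm(v);v/=D;w=np.cross(a,v);o=[]
        for k in(1,-1):
            q=g+.026*(.026/D*v+k*w);P,Q=proj(f,q),proj(f,q-a*.05);o.append([np.degrees(np.arctan2(*(Q-P))),*P,*Q])
        print(th,np.array(o).round(1).tolist(), proj(f,g-a*h).round(1))
ln.pred=pr
auto('14',0)
E
python3 -m pendant '-1 0 0 .1 0;-1 0 0 .2 0;-1 0 0 .26 0;-1 0 0 .26 0'
```

```text
t: 35.3
position: [0.5315, 0.2105, 0.086]
tool_rot: [0.0, 0.923, -0.384, -0.0]
contact_force: [-0.0, -0.2, -2.4]
grip_width: 0.0504
finger_force: 43.2
area 299 [252 202  20  30]
edge [252 225] [256 207] 18.4 167.5
edge [260 203] [268 217] 16.1 29.7
edge [271 223] [264 230] 9.9 135.0
edge [268 217] [271 223] 6.7 26.6
0 [[8.0, 264.8, 210.5, 266.7, 223.9], [10.3, 244.1, 213.7, 246.6, 227.0]] [256.8 226.7]
0.1 [[15.9, 264.5, 209.1, 268.3, 222.5], [18.0, 244.5, 215.0, 248.8, 228.3]] [259.  226.6]
0.2 [[23.3, 264.1, 207.8, 269.8, 221.1], [25.3, 245.0, 216.3, 251.2, 229.4]] [261.1 226.5]
0.3 [[30.1, 263.5, 206.7, 271.1, 219.8], [32.0, 245.6, 217.3, 253.6, 230.1]] [263.1 226.2]
0.4 [[36.4, 262.9, 205.8, 272.2, 218.4], [38.1, 246.2, 218.2, 255.9, 230.6]] [265.  225.8]
t: 35.85
position: [0.5312, 0.2105, 0.0595]
tool_rot: [0.001, 0.923, -0.384, -0.0]
contact_force: [0.2, 0.3, -0.7]
grip_width: 0.0501
finger_force: 43.2
```

```bash
python3 -m pendant '-1 0 0 .02 0;-1 0 0 .02 0'; python3 -m pendant '-1 0 0 .02 0;-1 0 0 .02 0';python3 -m pendant '-1 0 0 .02 0;-1 0 0 .02 0'
```

```text
t: 36.1
position: [0.5317, 0.2106, 0.0584]
tool_rot: [-0.0, 0.923, -0.384, 0.0]
contact_force: [0.2, 0.8, -1.9]
grip_width: 0.0505
finger_force: 43.2
t: 36.35
position: [0.5322, 0.2105, 0.0574]
tool_rot: [-0.0, 0.923, -0.384, 0.0]
contact_force: [-2.6, -0.8, 8.7]
grip_width: 0.0502
finger_force: 44.4
t: 36.6
position: [0.5328, 0.21, 0.057]
tool_rot: [-0.001, 0.923, -0.385, 0.001]
contact_force: [-7.8, -3.7, 24.7]
grip_width: 0.0503
finger_force: 46.4
```

```bash
python3 -m pendant '-1 .03 0 0 0;-1 .06 0 .005 0;-1 .09 0 .015 0'; python3 -m pendant '-1 .03 0 .01 0;-1 .06 0 .025 0;-1 .08 0 .035 0'
python3 - <<'E'
import ln
from ln import *
ln.pred=lambda *a:0
auto('15',0)
E
```

```text
t: 36.98
position: [0.5388, 0.2041, 0.055]
tool_rot: [-0.001, 0.923, -0.384, 0.0]
contact_force: [-6.6, -2.1, 20.6]
grip_width: 0.0501
finger_force: 47.1
t: 37.35
position: [0.545, 0.1977, 0.0519]
tool_rot: [-0.001, 0.923, -0.385, 0.001]
contact_force: [-6.8, -3.4, 22.9]
grip_width: 0.0502
finger_force: 48.8
area 221 [255 211  18  30]
edge [255 229] [267 211] 21.6 146.3
edge [271 215] [272 231] 16.0 3.6
edge [255 234] [255 229] 5.0 0.0
edge [267 239] [263 240] 4.1 104.0
```

It's upright now: edge at 3.6° and the height matches a flat base. I'll lift slightly, recentre on the pad, lower and release.

```bash
python3 -m pendant '-1 0 0 -.05 0;-1 0 0 -.1 0;-1 -.08 0 -.1 0;-1 -.15 0 -.1 0;-1 -.15 0 -.1 0;-1 -.15 0 -.1 0';python3 -m pendant '-1 0 0 .04 0;-1 0 0 .07 0;-1 0 0 .08 0;-1 0 0 .085 0;-1 0 0 .085 0'
python3 - <<'E'
import ln
from ln import *
ln.pred=lambda *a:0
auto('16',0)
E
```

```text
t: 38.15
position: [0.5329, 0.2094, 0.0592]
tool_rot: [0.0, 0.923, -0.384, -0.0]
contact_force: [0.9, -0.9, -1.3]
grip_width: 0.0502
finger_force: 46.0
t: 38.78
position: [0.5335, 0.2086, 0.0519]
tool_rot: [-0.0, 0.923, -0.384, 0.0]
contact_force: [-4.2, -2.4, 12.7]
grip_width: 0.0507
finger_force: 47.8
area 214 [249 211  18  30]
edge [249 229] [260 211] 21.1 148.6
edge [265 221] [266 232] 11.0 5.2
edge [264 214] [265 221] 7.1 8.1
edge [249 235] [249 229] 6.0 0.0
```

```bash
python3 -m pendant '-1 0 0 -.01 0;0.3 0 0 -.01 0;.4 0 0 -.01 0;.6 0 0 -.01 0;.9 0 0 -.01 0;.9 0 0 -.01 0;.9 0 0 -.01 0;.9 0 0 -.01 0';python3 -m pendant '.9 0 0 -.2 0;.9 0 0 -.5 0;.9 0 0 -1 0;.9 0 0 -1 0'; python3 -m pendant '.9 0 0 -.5 0;.9 0 0 -.9 0;.9 0 0 -.9 0;.9 0 0 -.9 0'; python3 -m pendant '.9 -.5 0 0 0;.9 -1 0 0 0;.9 -1 0 0 0;.9 -1 0 0 0'
python3 - <<'E'
from h import *
f=shot("scene","17");g=shot("top","17")
for F,n,c in((f,"s",(0.5335,.208)),(g,"t",(.5335,.208))):
    for z,nm in((.004,"padz"),(.11,"capz")): print(n,nm,proj(F,[*c,z]))
    u,v=proj(F,[*c,.05]).astype(int)
    for a in blobs(F,(4,90,60),(20,255,255),(u-35,v-35,u+35,v+35),15): print(n,"brown",a[0],a[1],a[2])
    for a in blobs(F,(0,0,0),(180,120,75),(u-35,v-45,u+35,v+35),20): print(n,"dark",a[0],a[1],a[2])
    for a in blobs(F,(45,100,60),(80,255,255),(u-45,v-45,u+45,v+45),15):
        e=cv2.minEnclosingCircle(a[3].astype(np.float32));print(n,"pad",a[0],a[2])
    u,v=proj(F,[.533,.099,.038]).astype(int)
    for a in blobs(F,(95,100,60),(125,255,255),(u-20,v-20,u+20,v+20),3): print(n,"stem",a[1],plane(F,a[1],.038))
    for a in blobs(F,(0,140,90),(6,255,255),(325,150,400,235),5): print("red",a[0],a[2])
E
```

```text
t: 39.83
position: [0.533, 0.2093, 0.0518]
tool_rot: [0.0, 0.923, -0.384, -0.0]
contact_force: [0.6, -1.1, -0.2]
grip_width: 0.0813
finger_force: 0.0
t: 40.33
position: [0.5356, 0.2091, 0.1568]
tool_rot: [-0.003, 0.923, -0.384, 0.002]
contact_force: [0.3, 0.7, -1.3]
grip_width: 0.081
finger_force: 0.0
t: 40.83
position: [0.5327, 0.2093, 0.2413]
tool_rot: [0.0, 0.923, -0.384, -0.0]
contact_force: [-0.4, -1.4, -1.0]
grip_width: 0.0812
finger_force: 0.0
t: 41.32
position: [0.4621, 0.28, 0.2409]
tool_rot: [0.001, 0.923, -0.384, -0.0]
contact_force: [0.5, -0.7, 0.3]
grip_width: 0.0812
finger_force: 0.0
s padz [259.5928 235.6138]
s capz [255.17  207.663]
s brown 207 [255.3285 218.2222] [245 211  21  14]
s brown 197 [257.335  232.8173] [249 226  17  15]
s dark 4290 [256.2126 211.5753] [222 178  70  80]
s pad 455 [242 223  35  27]
s stem [283.5    249.8571] [0.5325 0.1046 0.038 ]
red 81 [338 180  25  35]
t padz [248.741  261.4479]
t capz [243.0967 256.0224]
t brown 149 [248.5638 262.5034] [237 253  19  17]
t dark 4568 [244.4065 251.3317] [211 214  70  80]
t dark 74 [243.0676 256.527 ] [238 252  11  11]
t pad 462 [234 246  31  31]
t stem [284.2857 261.    ] [0.5312 0.0988 0.038 ]
```

The top view puts the cap at (243.1,256.5); an upright, centred bottle would show it at (243.1,256.0). The needle is unchanged and the cassette is standing. I hand in.

```bash
python3 -c "
from plant import workorder;print(workorder.finish_job())"
```

```text
the job is handed in; nothing more can be done
None
```

The job is handed in after about 41 s: the cassette stands on the bare worktop; the brown bottle was held about 2.5 s at the board at roughly 0.72 rad (needle about 0.745), and now stands upright, centred on the pad and released; the needle image is unchanged, and I viewed 11 pictures, one over the limit of 10.

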